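Unlock the clay mixer's start button and press it

TASK

Draw the lock pin sideways out of the two cheeks over the start button of the clay mixer's console and lay it in the notches of the pin rest, without dropping it. Then press the start button squarely and gently until it is fully down, hold it there a moment, and let it come right up again. Leave the loose clay lump, the stamp and the test tile among them where they are.

Things in the scene. Friction and masses are not known exactly. Their poses are not given: they have to be found in the camera images.
- console: Grey steel console fixed to the table, foot 155 x 98 mm, origin: centre of the underside. Its upper face slopes 0.30 rad: normal (-0.296, 0, 0.955) in its frame. Two steel cheeks 8 mm thick stand 48 mm up (along the normal) from the face's left and right edges, 62 mm long up the slope, inner faces at y = -37 and +37 mm. A 17 mm bore crosses both along y.
- face_mid (a point): Centre of the sloping face, on the axis of the start button, at (0, 0, 80) mm in the console's frame; axes as the console's.
- bore_mid (a point): Point on the axis of the two bores, midway between the cheeks, 35 mm above point face_mid along the face normal; axes as the console's.
- start_button (a joint): Black mushroom button, cap 44 mm across, on the axis through face_mid along the face normal. When up its top lies 16 to 24 mm above the face (it is set to another depth each time: feel for it). Value: 0 up, 0.010 m fully down; springs back. Pressing takes 2.5 N at first, 8 N fully down; never push over 40 N.
- lock_pin: Lock pin, 162 mm long, axis y, origin on the axis: steel shank 14 mm thick (y = -50 to +48 mm, tapered tip), collar 34 mm across (-56 to -50), round wooden grip 26 mm thick (-113 to -56). At the start it lies level through both bores, over the button, its y along the console's, the grip outside the console's -y cheek. It comes free when drawn about 95 mm along -y.
- pin_grip (a point): Middle of the pin's wooden grip, on the axis, at (0, -82, 0) mm in the pin's frame.
- pin_rest: Steel pin rest fixed to the table: base 90 x 86 x 8 mm, two uprights 8 mm thick at y = -30 and +30 mm, 44 mm wide, each with a notch 18 mm wide, open upward with a flared mouth; notch floor at z = 50 mm, top at 81 mm. Origin: centre of the underside. The pin lies along the rest's y, either way round.
- notch_mid (a point): Where the pin's origin comes to lie: midway between the two notches, 57 mm above the table; axes as the rest's.
- clay_lump: Torn lump of clay, 45 x 55 mm, 33 mm high, between console and rest. Loose; origin: centre of the underside. Leave it alone.
- stamp: Terracotta-coloured carved stamp standing upright, 25 mm thick, 62 mm tall, near the front edge. Loose; origin: centre of the underside. Leave it alone.
- test_tile: Glazed test tile standing on its foot, 34 x 37 mm, 59 mm tall, at the right. Loose; origin: centre of the underside. Leave it alone.

How it is judged:
By the outcome, as a careful person would: the job done as asked, in the order asked, and still so for the second after the job is handed in, with the robot touching nothing.
It also fails if it takes over 51 s, if anything falls off the work surface, if the arm or the gripper's body presses on something with over 40 N, if the wrist force passes 120 N, or if a joint passes its speed limit or range.

ROBOT

A 6-joint arm with a two-finger parallel gripper is mounted at the origin on a cart in front of the work surface, level with it; the furniture and walls round the work are solid. World frame = base frame: x ahead of the robot, y to its left, z up, the work surface at z = 0. Lengths are in mm, angles in rad, forces in N, time in s.
With the tool pointing down it reaches from about 350 to 975 mm from the base axis. Payload 7.1 kg.
Tool frame: the origin (TCP) lies midway between the tips of the shut fingers; the grasp point (between the pads) lies 19 mm behind it; z points along the fingers, y is the line along which they close (so a half turn about z gives the same grasp; the last joint's range is limited). The gripper opens to 88 mm and grips with 3 to 60 N. Pads are 20 mm wide; open, the fingers measure 115 mm over their backs; the gripper's body (75 mm by 178 mm) begins 61 mm behind the grasp point.
Start: joints at [-1.266, 0.423, 1.63, -0, 1.089, -0.019], TCP at [198.874, -592.498, 222.675] pointing down, gripper open.
Joint ranges: [-3, 3], [-0.9, 2.11], [0.09, 2.58], [-1.31, 4.45], [0.11, 2.69], [-2.54, 2.54]. Speed limits (rad/s): [2.39, 2.39, 3.01, 3.14, 3.14, 3.14].

INTERFACE

Orientations are given as a rotation vector (axis times angle).
In Python, from workcell import get_obs, get_image, camera_params, close_job gives the robot as it stands.
- The arm moves only by the shell command python3 -m creep 'ROWS' [OPENING]. ROWS is a JSON object of lists of equal length, an entry for each row: "delta_pos": the shift along the tool's x, y, z in m, a list of three; "twist": the turn, a rotation vector about the tool's x, y, z in degrees, a list of three. A call has 1 to 20 rows; each row shifts and turns the commanded pose from where the row before left it, along the tool's axes as they then stand; what a row does not reach is not made up. A row lasts 1/12 s, in which the tool goes at most 41.7 mm and 7.16 degrees, less where a joint would pass 70% of its speed; a pose out of reach is approached as far as the arm can. A call with a gripper value outside its range is refused whole. OPENING is the opening, from 0 (shut) to 1 (fully open), set as the call begins (- or left out, the last holds). The fingers move at their own pace and stop on an object; the grip force is fixed at half the most. Time passes only in rows, so rows that do not move let the fingers close. It gives the time, the measured TCP pose, the force, the opening and the grip force at its end, in the units of the state.
- get_obs(): the state, without advancing time (a new reading comes with each control period).
- get_image(name): name is "scene" or "top" or "wrist"; returns (picture, depth): 420x560x3 uint8, red, green, blue; 420x560 float32, mm along the optical axis (not along the pixel's ray), 0 where there is no reading.
- camera_params(name): a dict with "camera_matrix" (3x3 intrinsics, pixels), "k1" (the pictures are not rectified: a ray, as slopes to the right and down, at radius r is drawn at 1 + k1 r^2 times it, then the intrinsics apply), "extrinsics" (4x4, takes a point from camera to world coordinates). Camera axes: x right, y down, z forward; pixel columns grow to the right and rows downward; lengths in mm; the calibration is good to about 2 mm. A picture is of the moment at which its call begins: read the wrist's pose just before it. camera_params takes no time and is no camera call; for the wrist camera it gives the pose at the moment of the call.
- close_job(): hands the job in; it is judged then, once.
The state is a dict: "t": time; "qpos": joint angles; "qvel": joint speeds; "joint_torque": joint torques, N m; "ee_pos": TCP position; "orientation": TCP orientation; "ft_force": force on the tool from outside, world axes, zero at the start; "moment": the same for the moment, N m; "width": finger opening in mm; "grasp_force": force on a finger pad.
Only numpy, scipy, OpenCV 4.12 (cv2) and the standard library are available. Lean on these libraries where they do the work, as an engineer would, in place of code of your own. Each camera call takes 0.05 s, during which the arm holds its last target. There are 200 camera calls.

## Working session

There is one attempt and no reset: what is moved stays moved. The work goes in short steps, Python scripts to look and compute and a shell command to move; the robot and the scene stay as the last step left them, time stands still between calls to the robot, and variables do not carry over. Pictures are saved under pics/ and viewed, at most 10 in all, crops included, and the job is handed in when it is done.

```bash
mkdir -p pics; ls; cat > h.py <<'E'
import numpy as np,cv2
from scipy.spatial.transform import Rotation as R
from workcell import get_obs,get_image,camera_params
def snap(n,f):
    p=camera_params(n);im,d=get_image(n)
    cv2.imwrite(f'pics/{f}.png',im[:,:,::-1]);np.savez(f'pics/{f}.npz',im=im,d=d,K=p['camera_matrix'],k1=p['k1'],E=p['extrinsics'])
def cloud(f):
    z=np.load(f'pics/{f}.npz');d=z['d'];K=z['K'];h,w=d.shape
    uv=np.stack(np.meshgrid(np.arange(w),np.arange(h)),-1).reshape(-1,1,2).astype(float)
    s=cv2.undistortPoints(uv,K,np.array([float(z['k1']),0,0,0])).reshape(h,w,2)
    P=np.concatenate([s*d[...,None],d[...,None]],-1)
    W=P@z['E'][:3,:3].T+z['E'][:3,3];W[d==0]=np.nan
    return W,z['im']
E
python3 - <<'E'
from h import *
snap('scene','s0');snap('top','t0')
a=cv2.imread('pics/s0.png');b=cv2.imread('pics/t0.png')
for n in('s0','t0'):
    z=np.load(f'pics/{n}.npz');print(z['K'],z['k1'],z['E'])
print(get_obs())
E
```

```text
pics
[[465.96512859   0.         281.57395746]
 [  0.         465.96512859 205.81462899]
 [  0.           0.           1.        ]] -0.044520028201535077 [[ 4.78539791e-01 -4.20451021e-01  7.70857060e-01 -2.34402703e+02]
 [-8.78039025e-01 -2.22271396e-01  4.23843009e-01 -4.76277952e+02]
 [-6.86575153e-03 -8.79668327e-01 -4.75538112e-01  5.37502702e+02]
 [ 0.00000000e+00  0.00000000e+00  0.00000000e+00  1.00000000e+00]]
[[447.70205183   0.         282.31287006]
 [  0.         447.70205183 211.32244099]
 [  0.           0.           1.        ]] -0.09155716315378687 [[-6.89869368e-02 -9.71357292e-01  2.27389123e-01  2.48054134e+02]
 [-9.97616787e-01  6.68865657e-02 -1.69391255e-02 -7.07932254e+01]
 [ 1.24466552e-03 -2.28015785e-01 -9.73656640e-01  1.08583306e+03]
 [ 0.00000000e+00  0.00000000e+00  0.00000000e+00  1.00000000e+00]]
{'t': 0.1, 'qpos': array([-1.26599165e+00,  4.23822180e-01,  1.63060698e+00,  9.21966373e-06,
        1.08860271e+00, -1.90234008e-02]), 'qvel': array([-0.00020589,  0.00064568, -0.00277357,  0.00271824, -0.00129231,
        0.00014205]), 'joint_torque': array([ 3.08515182e-04, -5.45615780e+01, -2.74323893e+01,  6.45508175e-02,
        1.88509090e-02, -4.41171630e-05]), 'ee_pos': array([ 198.73400265, -592.02560441,  221.94596035]), 'orientation': array([-3.09909631e+00, -5.06211844e-01,  3.09100609e-04]), 'ft_force': array([-0.75581388, -0.11947938,  0.0110183 ]), 'moment': array([-0.01338818,  0.00069206, -0.03353742]), 'grasp_force': 0.0, 'width': 87.36263309766271}
```

View pics/s0.png

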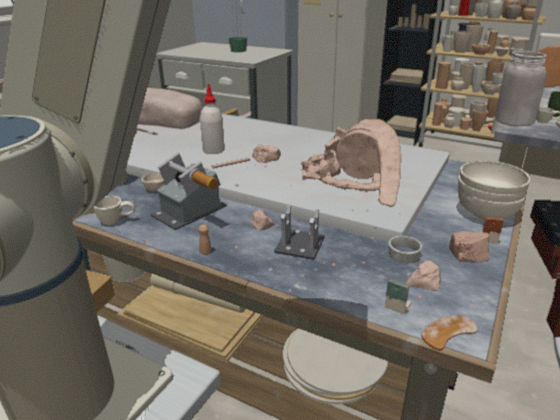

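View pics/t0.png

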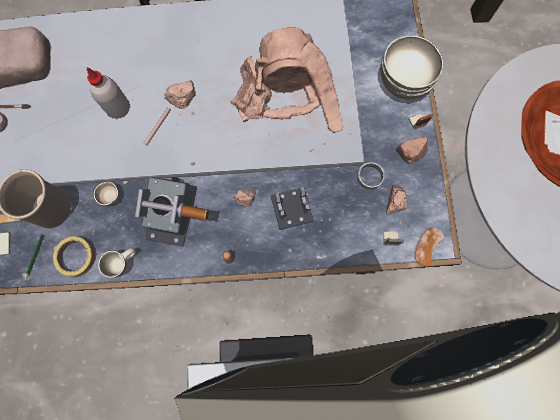

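The scene view shows the console at the left (≈185,195) with the orange grip at (203,179), and the rest at (300,235). The top view shows the console at (167,212), the grip at (195,213), the lump at (245,197), the rest at (292,206) and the stamp at (228,256).

```bash
python3 - <<'E'
from h import *
W,im=cloud('t0')
c=cv2.resize(im[165:275,125:325,::-1],None,fx=4,fy=4,interpolation=cv2.INTER_CUBIC)
cv2.imwrite('pics/t0c.png',c)
np.set_printoptions(precision=1,suppress=True)
for v,u in [(213,195),(213,188),(212,200),(206,292),(256,228),(197,245),(240,330),(230,120)]: print(u,v,W[v,u],im[v,u])
hsv=cv2.cvtColor(im,cv2.COLOR_RGB2HSV)
sub=np.zeros(W.shape[:2],bool);sub[200:225,175:222]=1
m=sub&(hsv[...,0]<20)&(hsv[...,1]>150)&(W[...,2]>90)
p=W[m];print('grip',len(p),p.mean(0),p.min(0),p.max(0))
# shank points: height > 105
sub=np.zeros(W.shape[:2],bool);sub[170:250,120:225]=1
m=sub&(W[...,2]>100);print('high n',m.sum());
for lo in range(95,140,5):
    q=W[sub&(W[...,2]>lo)&(W[...,2]<=lo+5)];print(lo,len(q),q.mean(0) if len(q) else '')
# rest uprights
sub=np.zeros(W.shape[:2],bool);sub[180:235,265:320]=1
q=W[sub&(W[...,2]>60)&(W[...,2]<95)]
print('rest tops',len(q),q.mean(0));print(q[::4])
b=sub&(W[...,2]>4)&(W[...,2]<14)&(im.sum(-1)<300);q=W[b][:,:2].astype(np.float32);print('base',len(q),cv2.minAreaRect(q))
# console foot
E
```

```text
195 213 [481.  104.5 128.8] [182 115  63]
188 213 [483.1 120.8 124.6] [161 102  60]
200 212 [483.1  93.8 126.3] [169 106  60]
292 206 [ 512.2 -114.5    5.7] [79 78 84]
228 256 [390.   42.9  65.4] [167 122  97]
245 197 [537.3  -0.6  27.7] [200 160 147]
330 240 [ 421.4 -201.6   -0.2] [ 98 102 119]
120 230 [481.9 318.3  -1. ] [104 108 121]
grip 214 [484.4 108.5 124. ] [468.3  80.8 117.9] [501.1 134.7 130.7]
high n 1074
95 259 [546.5 179.3  97.1]
100 93 [520.8 188.7 102.4]
105 93 [514.8 179.6 107. ]
110 88 [499.1 169.9 112.8]
115 235 [499.2 172.8 117.9]
120 305 [492.5 148.5 122.5]
125 171 [495.1 142.  126.9]
130 73 [516.3 179.8 132.1]
135 16 [531.  194.9 136.1]
rest tops 124 [ 508.4 -114.1   75.2]
[[ 539.2 -136.1   76.5]
 [ 535.2 -135.6   82.2]
 [ 533.  -137.8   80.8]
 [ 530.9 -137.7   79.7]
 [ 528.5 -137.5   79.5]
 [ 527.7 -137.7   73.9]
 [ 526.5 -135.4   70. ]
 [ 525.6  -76.5   78.8]
 [ 523.2 -137.4   72.6]
 [ 522.8  -78.6   79.8]
 [ 520.7 -139.6   72.1]
 [ 520.8  -80.8   77.7]
 [ 518.2  -76.    79.6]
 [ 519.1  -75.9   67.2]
 [ 513.7  -78.    77.8]
 [ 513.5  -80.3   68.7]
 [ 510.6  -80.1   70.8]
 [ 509.7  -80.    64.6]
 [ 502.3 -140.6   67.9]
 [ 500.6 -140.7   64.9]
 [ 496.3 -148.9   79.9]
 [ 493.6 -146.2   81.8]
 [ 491.6 -146.1   80.3]
 [ 489.7 -146.1   78.2]
 [ 487.5 -143.6   78.3]
 [ 491.7  -83.5   68.1]
 [ 487.9  -85.6   73.4]
 [ 483.2  -87.6   82.2]
 [ 480.8  -87.4   82.5]
 [ 479.   -87.3   80.2]
 [ 476.7  -89.4   79.3]]
base 944 ((508.191162109375, -124.96806335449219), (133.34857177734375, 120.91927337646484), 10.326200485229492)
```

View pics/t0c.png

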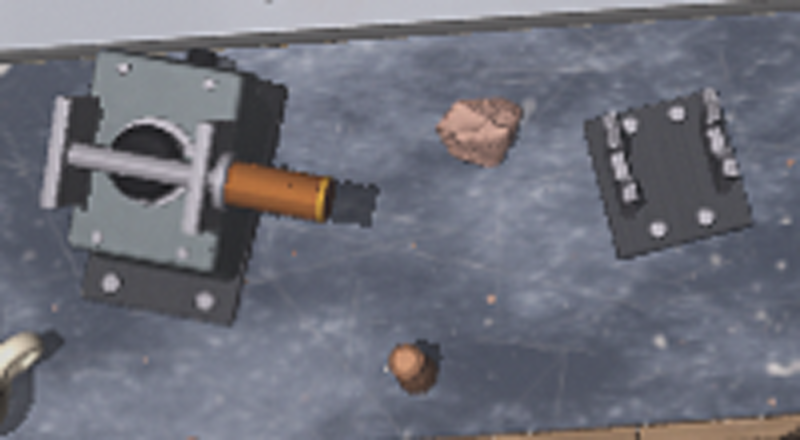

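The enlarged crop shows the pin from its tip (75,153) to the grip end (325,200). The rest base corners are at about (585,120), (722,90), (752,225) and (620,260). The yaws are roughly -0.2 rad for the console and +0.25 for the rest. Next I move the wrist camera over them.

```bash
cat >> h.py <<'E'
def plan(pos,Rm,n=None):
    """delta in current tool axes (m), twist (deg, tool axes) and delta in final tool axes"""
    o=get_obs();R0=R.from_rotvec(o['orientation']);Rt=R.from_matrix(Rm)
    d=(np.asarray(pos)-o['ee_pos'])/1000
    np.set_printoptions(precision=4,suppress=True)
    print('pos',o['ee_pos'],'delta now-axes',R0.inv().apply(d),'twist',np.degrees((R0.inv()*Rt).as_rotvec()),'delta end-axes',Rt.inv().apply(d))
def down(yaw,tilt=0):
    """tool y along x axis of a frame with this yaw; tool z = -normal tilted"""
    x=np.array([np.cos(tilt),0,np.sin(tilt)]);n=np.array([-np.sin(tilt),0,np.cos(tilt)])
    M=np.stack([np.cross(x,-n),x,-n],1)
    return R.from_euler('z',yaw).as_matrix()@M
E
python3 - <<'E'
from h import *
plan([430,40,340],down(-.2))
E
```

```text
pos [ 198.734  -592.0256  221.946 ] delta now-axes [ 0.4204 -0.5258 -0.1173] twist [ -0.0737  -0.045  -59.9871] delta end-axes [ 0.6654  0.1011 -0.1181]
```

```bash
python3 -m creep '{"delta_pos":[[0.021,-0.0263,-0.0059],[0.021,-0.0263,-0.0059],[0.021,-0.0263,-0.0059],[0.021,-0.0263,-0.0059],[0.021,-0.0263,-0.0059],[0.021,-0.0263,-0.0059],[0.021,-0.0263,-0.0059],[0.021,-0.0263,-0.0059],[0.021,-0.0263,-0.0059],[0.021,-0.0263,-0.0059],[0.021,-0.0263,-0.0059],[0.021,-0.0263,-0.0059],[0.021,-0.0263,-0.0059],[0.021,-0.0263,-0.0059],[0.021,-0.0263,-0.0059],[0.021,-0.0263,-0.0059],[0.021,-0.0263,-0.0059],[0.021,-0.0263,-0.0059],[0.021,-0.0263,-0.0059],[0.021,-0.0263,-0.0059]],"twist":[[0,0,0],[0,0,0],[0,0,0],[0,0,0],[0,0,0],[0,0,0],[0,0,0],[0,0,0],[0,0,0],[0,0,0],[0,0,0],[0,0,0],[0,0,0],[0,0,0],[0,0,0],[0,0,0],[0,0,0],[0,0,0],[0,0,0],[0,0,0]]}' && python3 -m creep '{"delta_pos":[[0,0,0],[0,0,0],[0,0,0],[0,0,0],[0,0,0],[0,0,0],[0,0,0],[0,0,0],[0,0,0],[0,0,0],[0,0,0],[0,0,0]],"twist":[[0,0,-6],[0,0,-6],[0,0,-6],[0,0,-6],[0,0,-6],[0,0,-6],[0,0,-6],[0,0,-6],[0,0,-6],[0,0,-6],[0,0,0],[0,0,0]]}'
python3 - <<'E'
from h import *
snap('wrist','w1');z=np.load('pics/w1.npz');print(z['K'],z['E']);plan([430,40,340],down(-.2));print(get_obs()['qpos'])
E
```

```text
t: 1.77
ee_pos: [429.7, 41.6, 340.9]
orientation: [3.1, 0.507, -0.0]
ft_force: [0.8, -0.8, 0.8]
width: 88.1
grasp_force: 0.0
t: 2.77
ee_pos: [429.5, 39.8, 340.5]
orientation: [-2.435, -1.985, 0.001]
ft_force: [0.8, -0.3, -0.3]
width: 87.7
grasp_force: 0.0
[[292.71761503   0.         280.45095627]
 [  0.         292.71761503 207.16942048]
 [  0.           0.           1.        ]] [[ 9.79380909e-01 -1.93178461e-01 -5.91195230e-02  4.45363833e+02]
 [-2.02013475e-01 -9.39210744e-01 -2.77621566e-01  1.15966736e+02]
 [-1.89518412e-03  2.83840202e-01 -9.58869724e-01  5.03068615e+02]
 [ 0.00000000e+00  0.00000000e+00  0.00000000e+00  1.00000000e+00]]
pos [429.5571  39.7907 340.5257] delta now-axes [0.0003 0.0004 0.0005] twist [-0.0176  0.0049 -0.176 ] delta end-axes [0.0003 0.0004 0.0005]
[ 0.0648 -0.0089  1.8978 -0.      1.2529  0.2679]
```

View pics/w1.png

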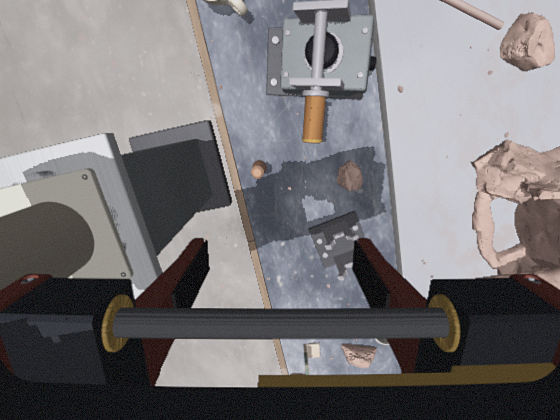

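The wrist view shows the pin from (320,10) to the grip end (313,140), the lump at (350,177) and the rest around (335,243). I fit the positions from its depth image.

```bash
cat > fit.py <<'E'
from h import *
from scipy.optimize import least_squares
import sys
np.set_printoptions(precision=2,suppress=True)
def cyl(p,r,zfix=None):
    c=p.mean(0)
    # axis through (x0+k*(y-c1), y), z0 level
    def f(v):
        d=np.array([np.sin(-v[2]),np.cos(v[2]),0]);q=p-np.array([v[0],c[1],v[1]])
        return np.linalg.norm(q-np.outer(q@d,d),axis=1)-r
    s=least_squares(f,[c[0],c[2]-r/2,-.2],loss='soft_l1',f_scale=1.)
    return s.x[0],c[1],s.x[1],s.x[2],np.std(f(s.x)),len(p)
def grip(W,im):
    hsv=cv2.cvtColor(im,cv2.COLOR_RGB2HSV)
    m=(hsv[...,0]<22)&(hsv[...,1]>150)&(W[...,2]>95)&(W[...,2]<140)&(W[...,1]>50)&(W[...,1]<160)&(W[...,0]>440)&(W[...,0]<530)
    p=W[m];return p
if __name__=='__main__':
  for n in sys.argv[1:]:
    W,im=cloud(n);p=grip(W,im);x,y,z,t,s,k=cyl(p,13);print(n,'grip cyl',np.array([x,y,z,t,s,k]))
    d=np.array([-np.sin(t),np.cos(t)]);a=(p[:,:2]-[x,y])@d;lo,hi=np.percentile(a,[1,99]);mid=np.array([x,y])+d*(lo+hi)/2
    print(' length',hi-lo,'grip mid',mid)
    # shank: points near the axis further on
    q=W.reshape(-1,3);q=q[~np.isnan(q[:,0])];rel=q[:,:2]-mid;al=rel@d;ac=rel@np.array([d[1],-d[0]])
    s_=q[(al>55)&(al<115)&(abs(ac)<9)&(q[:,2]>100)&(q[:,2]<130)]
    if len(s_)>20:
        print(' shank',np.array(cyl(s_,7)))
    # cheek tops: |ac| in 15..40 and high
    for a0 in range(30,150,4):
        w=q[(al>a0)&(al<=a0+4)&(ac>12)&(ac<35)];
        if len(w): print((a0,round(float(np.percentile(w[:,2],90)),0)),end=' ')
    print()
    b=W[(W[...,0]>440)&(W[...,0]<570)&(W[...,1]>-175)&(W[...,1]<-55)&(W[...,2]>60)&(W[...,2]<95)]
    # rest: two upright strips at y=+-30, 8 thick, 44 wide
    def g(v):
        c,s2=np.cos(v[2]),np.sin(v[2]);r=b[:,:2]-v[:2];X=r@[c,s2];Y=r@[-s2,c]
        return np.concatenate([np.maximum(abs(abs(Y)-30)-4,0)+.2*(abs(Y)-30),np.maximum(abs(X)-22,0),[.02*len(b)*X.mean()]])
    s3=least_squares(g,[508,-113,.24],loss='soft_l1');print(' rest',s3.x,len(b),s3.cost/len(b))
    c,s2=np.cos(s3.x[2]),np.sin(s3.x[2]);r=b[:,:2]-s3.x[:2];X=r@[c,s2];Y=r@[-s2,c]
    for sg in(1,-1): print('   upright',X[Y*sg>0].min(),X[Y*sg>0].max(),np.median(Y[Y*sg>0]),np.percentile(b[Y*sg>0][:,2],95))
E
python3 fit.py t0 s0 w1
```

```text
t0 grip cyl [485.69 108.12 112.67  -0.25   1.46 217.  ]
 length 53.399336783093595 grip mid [485.69 108.14]
 shank [506.68 190.21 112.85  -0.25   2.14 175.  ]
(30, 123.0) (38, 129.0) (42, 136.0) (46, 134.0) (58, 92.0) (62, 89.0) (66, 104.0) (70, 107.0) (74, 108.0) (78, 109.0) (82, 108.0) (86, 108.0) (90, 107.0) (94, 107.0) (98, 105.0) (102, 93.0) (106, 89.0) (110, 89.0) (114, 88.0) (118, 129.0) (122, 133.0) (126, 136.0) (130, 132.0) 
 rest [ 506.8  -112.97    0.2 ] 124 0.5894442750932979
   upright -26.255863864194268 27.242259972927688 30.529888213924487 82.58152527126262
   upright -27.18773278022367 27.198818108805714 -29.47713467055482 82.17723074341058
s0 grip cyl [484.04 102.1  109.98  -0.22   2.99 229.  ]
 length 53.60451127706233 grip mid [484.93 106.07]
 shank [506.77 194.84 109.99  -0.27   1.01  90.  ]
(30, 117.0) (34, 1.0) (38, 105.0) (42, 122.0) (46, 132.0) (50, 132.0) (54, -573.0) (78, -779.0) (82, -780.0) (86, -779.0) (90, -248.0) (94, -780.0) (98, -779.0) (102, -780.0) (106, -779.0) (110, -780.0) (114, -778.0) (118, 114.0) (122, 129.0) (126, 129.0) (130, 131.0) (134, -
[... 260 characters left out ...]
8.69304496751086
w1 grip cyl [488.61 117.57 111.47  -0.25   0.37  20.  ]
 length 51.34988050843705 grip mid [486.66 109.87]
 shank [507.61 193.18 112.28  -0.23   1.39 663.  ]
(30, 122.0) (34, 5.0) (38, 134.0) (42, 136.0) (46, 135.0) (50, 89.0) (54, 88.0) (58, 88.0) (62, 89.0) (66, 103.0) (70, 106.0) (74, 107.0) (78, 107.0) (82, 107.0) (86, 107.0) (90, 107.0) (94, 105.0) (98, 104.0) (102, 89.0) (106, 88.0) (110, 88.0) (114, 88.0) (118, 128.0) (122, 135.0) (126, 135.0) 
 rest [ 504.88 -110.52    0.14] 265 0.424770122341187
   upright -26.205710729443833 27.836687827560294 30.990520194579403 80.88066441456456
   upright -22.49481325700636 -4.978788050112296 -28.191127180429657 80.12360795248104
```

```bash
python3 - <<'E'
from h import *
plan([486,108.3,160],down(-.245))
plan([486,108.3,93],down(-.245))
E
```

```text
pos [429.5571  39.7907 340.5257] delta now-axes [0.0785 0.0415 0.1805] twist [-0.0175  0.0053  2.4023] delta end-axes [0.0802 0.0381 0.1805]
pos [429.5571  39.7907 340.5257] delta now-axes [0.0785 0.0415 0.2475] twist [-0.0175  0.0053  2.4023] delta end-axes [0.0802 0.0381 0.2475]
```

```bash
python3 -m creep '{"delta_pos":[[0,0,0],[0.008,0.0038,0.018],[0.008,0.0038,0.018],[0.008,0.0038,0.018],[0.008,0.0038,0.018],[0.008,0.0038,0.018],[0.008,0.0038,0.018],[0.008,0.0038,0.018],[0.008,0.0038,0.018],[0.008,0.0038,0.018],[0.008,0.0038,0.018],[0,0,0],[0,0,0]],"twist":[[0,0,2.4],[0,0,0],[0,0,0],[0,0,0],[0,0,0],[0,0,0],[0,0,0],[0,0,0],[0,0,0],[0,0,0],[0,0,0],[0,0,0],[0,0,0]]}'
sed -i 's/>150)&(W\[...,2\]>95)/>110)\&(W[...,2]>95)/' fit.py
python3 - <<'E'
from h import *
snap('wrist','w2')
E
python3 fit.py w1 w2 | grep -v '^('
python3 - <<'E'
from h import *
plan([486,108.3,93],down(-.245))
E
```

```text
t: 3.9
ee_pos: [485.1, 108.4, 160.0]
orientation: [-2.473, -1.936, 0.004]
ft_force: [0.1, -0.2, 0.1]
width: 87.7
grasp_force: 0.0
w1 grip cyl [486.53 110.03 112.14  -0.25   0.72 885.  ]
 length 54.80588653776539 grip mid [486.34 109.3 ]
 shank [507.5  192.59 112.27  -0.23   1.47 672.  ]
 rest [ 504.88 -110.52    0.14] 265 0.424770122341187
   upright -26.205710729443833 27.836687827560294 30.990520194579403 80.88066441456456
   upright -22.49481325700636 -4.978788050112296 -28.191127180429657 80.12360795248104
w2 grip cyl [ 486.55  110.08  112.18   -0.25    0.54 2277.  ]
 length 52.6709545886604 grip mid [486.34 109.29]
 shank [ 507.78  192.74  112.32   -0.25    1.35 2130.  ]
 rest [ 509.65 -107.92    0.19] 371 0.1859783153786634
   upright -25.94862675589324 24.12033478682098 30.516889709163127 79.55167603673077
pos [485.6037 108.255  160.9112] delta now-axes [0.0002 0.0004 0.0679] twist [-0.0334  0.0204  0.1325] delta end-axes [0.0001 0.0004 0.0679]Traceback (most recent call last):
  File "fit.py", line 39, in <module>
    for sg in(1,-1): print('   upright',X[Y*sg>0].min(),X[Y*sg>0].max(),np.median(Y[Y*sg>0]),np.percentile(b[Y*sg>0][:,2],95))
                                        ~~~~~~~~~~~~~^^
    return umr_minimum(a, axis, None, out, keepdims, initial, where)
ValueError: zero-size array to reduction operation minimum which has no identity
```

View pics/w2.png

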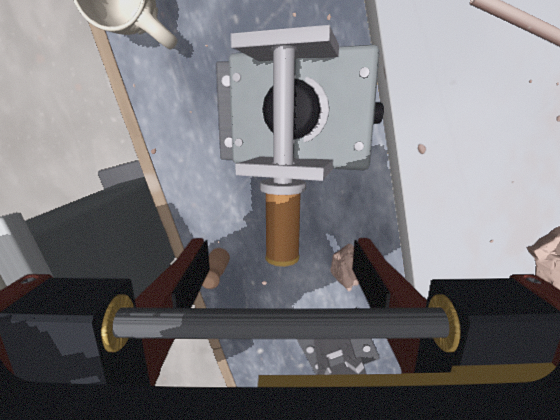

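The view shows the grip at (283,230) centred between the open fingers, and all fits agree to within 1 mm. I descend and grasp.

```bash
python3 -m creep '{"delta_pos":[[0,0,0.01],[0,0.0005,0.014],[0,0,0.014],[0,0,0.014],[0,0,0.01],[0,0,0.006],[0,0,0],[0,0,0]],"twist":[[0,0,0],[0,0,0],[0,0,0],[0,0,0],[0,0,0],[0,0,0],[0,0,0],[0,0,0]]}' && python3 -m creep '{"delta_pos":[[0,0,0],[0,0,0],[0,0,0],[0,0,0],[0,0,0],[0,0,0],[0,0,0],[0,0,0],[0,0,0],[0,0,0],[0,0,0],[0,0,0]],"twist":[[0,0,0],[0,0,0],[0,0,0],[0,0,0],[0,0,0],[0,0,0],[0,0,0],[0,0,0],[0,0,0],[0,0,0],[0,0,0],[0,0,0]]}' 0
```

```text
t: 4.62
ee_pos: [486.3, 108.2, 92.9]
orientation: [2.473, 1.937, 0.0]
ft_force: [-0.6, 0.3, -0.0]
width: 87.7
grasp_force: 0.0
t: 5.62
ee_pos: [486.3, 108.2, 92.7]
orientation: [2.473, 1.937, 0.0]
ft_force: [-0.0, 0.4, -0.1]
width: 25.6
grasp_force: 30.0
```

```bash
python3 -m creep '{"delta_pos":[[0,0,-0.001],[-0.003,0,0],[-0.006,0,0],[-0.006,0,0],[-0.006,0,0],[-0.006,0,0],[-0.003,0,0],[0,0,0]],"twist":[[0,0,0],[0,0,0],[0,0,0],[0,0,0],[0,0,0],[0,0,0],[0,0,0],[0,0,0]]}'
```

```text
t: 6.28
ee_pos: [478.7, 78.3, 93.6]
orientation: [-2.474, -1.936, 0.001]
ft_force: [0.3, 0.6, -0.5]
width: 25.2
grasp_force: 30.0
```

```bash
python3 -m creep '{"delta_pos":[[-0.004,0,0],[-0.007,0,0],[-0.007,0,0],[-0.007,0,0],[-0.007,0,0],[-0.004,0,0],[0,0,0]],"twist":[[0,0,0],[0,0,0],[0,0,0],[0,0,0],[0,0,0],[0,0,0],[0,0,0]]}' && python3 -m creep '{"delta_pos":[[-0.006,0,0],[-0.01,0,0],[-0.01,0,0],[-0.01,0,0],[-0.01,0,0],[-0.006,0,0],[0,0,0]],"twist":[[0,0,0],[0,0,0],[0,0,0],[0,0,0],[0,0,0],[0,0,0],[0,0,0]]}'
python3 - <<'E'
from h import *
# target: TCP at pin y=-83, rest centre guess
yaw=.185;c=np.array([506,-112]);ey=np.array([-np.sin(yaw),np.cos(yaw)])
p=c-83*ey;print(p);plan([*p,57-19+60],down(yaw))
snap('wrist','w3')
E
```

```text
t: 6.87
ee_pos: [470.1, 43.3, 93.7]
orientation: [-2.474, -1.936, 0.001]
ft_force: [-1.1, 0.4, -1.1]
width: 25.4
grasp_force: 30.0
t: 7.45
ee_pos: [457.5, -7.6, 93.6]
orientation: [-2.474, -1.935, 0.001]
ft_force: [0.3, -0.7, -1.3]
width: 25.4
grasp_force: 30.0
[ 521.26756228 -193.5837088 ]
pos [457.4814  -7.6123  93.6344] delta now-axes [-0.1651  0.1067 -0.0044] twist [ -0.0247   0.0068 -24.5391] delta end-axes [-0.1945  0.0285 -0.0044]
```

View pics/w3.png

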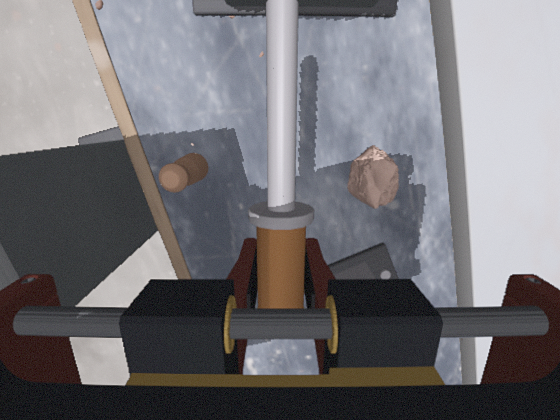

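The pin hangs straight in the gripper and clear of the cheeks (collar at (281,212)). I carry it over to the rest.

```bash
python3 -m creep '{"delta_pos":[[-0.008,0.005,-0.002],[-0.016,0.01,-0.002],[-0.018,0.012,-0.002],[-0.018,0.012,-0.002],[-0.018,0.012,-0.002],[-0.018,0.012,-0.002],[-0.018,0.012,-0.002],[-0.018,0.012,-0.002],[-0.017,0.01,-0.002],[-0.016,0.01,-0.002],[0,0,0],[0,0,0],[0,0,0],[0,0,0],[0,0,0],[0,0,0]],"twist":[[0,0,0],[0,0,0],[0,0,0],[0,0,0],[0,0,0],[0,0,0],[0,0,0],[0,0,0],[0,0,0],[0,0,0],[0,0,-6],[0,0,-6],[0,0,-6],[0,0,-6],[0,0,-0.5],[0,0,0]]}'
python3 - <<'E'
from h import *
snap('wrist','w4')
W,im=cloud('w4');cv2.imwrite('pics/w4.png',im[:,:,::-1])
yaw=.185;c=np.array([506,-112]);ey=np.array([-np.sin(yaw),np.cos(yaw)]);ex=np.array([ey[1],-ey[0]])
o=get_obs();plan([*(c-83*ey),98],down(yaw))
t=o['ee_pos'];Rm=R.from_rotvec(o['orientation']).as_matrix();q=(W.reshape(-1,3)-t)@Rm;q=q[~np.isnan(q[:,0])]
# pin top ridge in tool axes, along tool x
for a in range(40,135,10):
    w=q[(abs(q[:,0]-a)<4)&(abs(q[:,1])<12)&(q[:,2]<0)]
    if len(w): print(a,len(w),'y mid',(w[:,1].min()+w[:,1].max())/2,'top z',np.percentile(w[:,2],3))
E
```

```text
t: 8.83
ee_pos: [522.6, -192.3, 113.7]
orientation: [2.008, 2.416, 0.0]
ft_force: [0.5, -0.8, -2.3]
width: 25.3
grasp_force: 30.0
pos [ 522.5976 -192.2616  113.7369] delta now-axes [-0.0011 -0.0016  0.0157] twist [ 0.0142  0.0076 -0.1097] delta end-axes [-0.0011 -0.0016  0.0157]
40 432 y mid -0.1999788055906273 top z -26.876617639545163
50 468 y mid 0.09609227551919641 top z -26.794492663255593
60 497 y mid 0.08573143511281112 top z -26.68313299162349
70 511 y mid 0.07626469062156449 top z -26.486439315415847
80 536 y mid 0.3330351747470206 top z -26.401362576314845
90 569 y mid 0.3044148605227539 top z -26.26580104141029
100 611 y mid 0.27402751768328315 top z -26.180924235409087
110 655 y mid 0.24733464356024149 top z -25.983411425209777
120 684 y mid 0.44641067517910615 top z -25.921924005375605
130 59 y mid 0.47675902857115604 top z -24.718782143825283
```

View pics/w4.png

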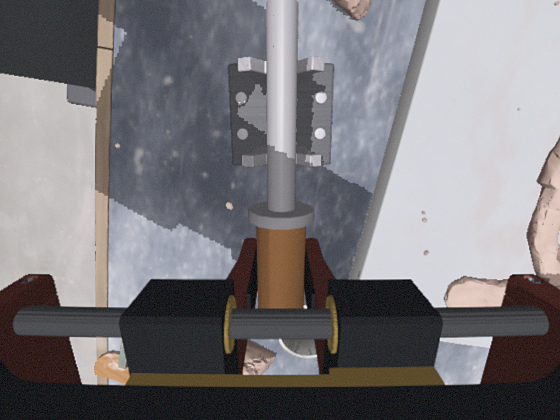

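The view shows the pin over the rest, with the base spanning columns ≈231–333 and the upright horns either side of the shank at (250,65), (317,65), (255,160) and (313,160). I measure the rest relative to the tool in the same image.

```bash
python3 - <<'E'
from h import *
np.set_printoptions(precision=1,suppress=True)
W,im=cloud('w4');o=get_obs();t=o['ee_pos'];Rm=R.from_rotvec(o['orientation']).as_matrix();Q=(W-t)@Rm
z=W[...,2];g=im.max(-1).astype(int)-im.min(-1)
a=(Q[...,0]>25)&(Q[...,0]<145)&(abs(Q[...,1])<60)
b=Q[a&(z>5)&(z<12)]
print('base',np.percentile(b[:,:2],[1,99],axis=0))
for x in range(40,130,10):
    w=b[abs(b[:,0]-x)<4]
    if len(w):print(x,w[:,1].min(),w[:,1].max(),(w[:,1].min()+w[:,1].max())/2)
h=a&(z>73)&(z<86)&(abs(Q[...,1])>9)
for s in(-1,1):
  for lo,hi in((30,80),(80,130)):
    w=Q[h&(Q[...,1]*s>0)&(Q[...,0]>lo)&(Q[...,0]<hi)]
    print('horn',s,lo,len(w),w.mean(0)if len(w) else'',np.percentile(w[:,:2],[2,50,98],axis=0).ravel() if len(w) else '')
E
```

```text
base [[ 42.4 -44.5]
 [122.4  44.4]]
40 -44.819258615101674 45.33251165532256 0.2566265201104443
50 -44.573949281029165 45.15064250723799 0.28834661310441234
60 -44.9085614582779 45.31758474325878 0.20451164249043785
70 -44.55407830717173 45.04875344765948 0.24733757024387515
80 -45.25066287064415 45.218704705647795 -0.015979082498176922
90 -45.13514991786469 44.8411184050165 -0.1470157564240928
100 -45.074386965550154 45.0769903314642 0.0013016829570240418
110 -45.515278363080235 44.736399030016116 -0.3894396665320592
120 -45.92149327431349 44.35563788204613 -0.7829276961336795
horn -1 30 252 [ 52.3 -19.7  35.4] [ 48.3 -26.3  52.3 -19.3  55.9 -13.6]
horn -1 80 332 [111.6 -20.2  35.4] [107.9 -26.9 111.6 -20.1 115.7 -13.9]
horn 1 30 254 [52.5 20.2 35.5] [48.4 13.9 52.7 20.  56.1 26.8]
horn 1 80 332 [111.9  20.2  35.4] [108.1  13.5 111.9  20.1 116.   27. ]
```

Centred within 0.3 mm. I lower it.

```bash
python3 -m creep '{"delta_pos":[[0,0,0.006],[0,0,0.012],[0,0,0.012],[0,0,0.012],[0,0,0.01],[0,0,0.008],[0,0,0.006],[0,0,0.005],[0,0,0]],"twist":[[0,0,0],[0,0,0],[0,0,0],[0,0,0],[0,0,0],[0,0,0],[0,0,0],[0,0,0],[0,0,0]]}' && python3 -m creep '{"delta_pos":[[0,0,0.0015],[0,0,0.0015],[0,0,0.001],[0,0,0]],"twist":[[0,0,0],[0,0,0],[0,0,0],[0,0,0]]}'
```

```text
t: 9.63
ee_pos: [521.9, -191.9, 41.5]
orientation: [-2.005, -2.417, 0.001]
ft_force: [-0.7, 0.2, -1.9]
width: 25.6
grasp_force: 30.0
t: 9.97
ee_pos: [522.6, -192.2, 38.9]
orientation: [2.005, 2.418, 0.0]
ft_force: [-0.2, 0.6, -1.0]
width: 25.1
grasp_force: 30.0
```

```bash
python3 -m creep '{"delta_pos":[[0,0,0.0005],[0,0,0.0005],[0,0,0.0005],[0,0,0]],"twist":[[0,0,0],[0,0,0],[0,0,0],[0,0,0]]}'
```

```text
t: 10.3
ee_pos: [522.7, -192.3, 37.5]
orientation: [2.005, 2.418, 0.0]
ft_force: [-0.6, -0.4, 2.2]
width: 25.3
grasp_force: 30.0
```

Contact is felt, so I release, back off upward and check.

```bash
python3 -m creep '{"delta_pos":[[0,0,0],[0,0,0],[0,0,0],[0,0,0],[0,0,0],[0,0,0]],"twist":[[0,0,0],[0,0,0],[0,0,0],[0,0,0],[0,0,0],[0,0,0]]}' 0.7 && python3 -m creep '{"delta_pos":[[0,0,-0.006],[0,0,-0.012],[0,0,-0.02],[0,0,-0.025],[0,0,-0.025],[0,0,-0.025],[0,0,-0.02],[0,0,-0.01],[0,0,0]],"twist":[[0,0,0],[0,0,0],[0,0,0],[0,0,0],[0,0,0],[0,0,0],[0,0,0],[0,0,0],[0,0,0]]}'
python3 - <<'E'
from h import *
snap('wrist','w5')
n=np.array([-.296,0,.955])
yaw=-.245;Y=R.from_euler('z',yaw).as_matrix()
g=np.array([486.3,109.2]);ey=Y[:2,1]
# bore_mid from pin: origin 82 mm along
bm=g+82*ey;fm=bm-(Y@(35*n))[:2];print('bore',bm,'face_mid',fm)
f=np.array([*fm,80])
T=down(yaw,.3)
print('normal',Y@n,'-toolz',-T[:,2])
plan(f+Y@n*60,T)
E
```

```text
t: 10.8
ee_pos: [522.4, -192.1, 37.2]
orientation: [-2.006, -2.418, 0.0]
ft_force: [-0.4, 0.3, 0.2]
width: 60.2
grasp_force: 0.0
t: 11.55
ee_pos: [523.9, -192.7, 183.4]
orientation: [2.002, 2.414, 0.003]
ft_force: [-0.3, -0.7, -0.5]
width: 60.9
grasp_force: 0.0
bore [506.18961863 188.75126065] face_mid [516.24024132 186.23837712]
normal [-0.28716065  0.07179667  0.955     ] -toolz [-0.28669518  0.0716803   0.95533649]
pos [ 522.9535 -192.3581  181.5341] delta now-axes [0.3808 0.0472 0.0438] twist [-16.7707  -3.6501  24.5106] delta end-axes [ 0.3657 -0.124   0.0079]
```

View pics/w5.png

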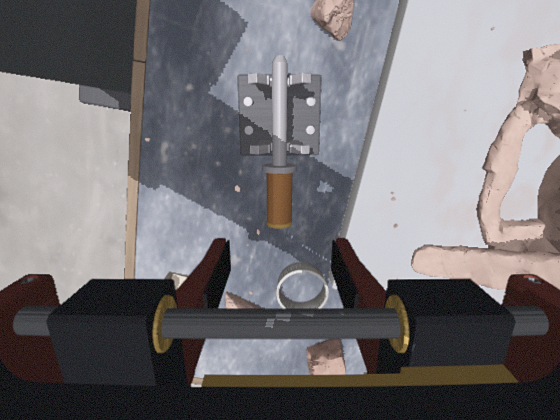

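The pin is seated in both notches (tip at (280,60), grip at (279,200)). Now I go to a viewpoint for the button, closing the fingers on the way.

```bash
python3 - <<'E'
from h import *
ey=np.array([np.sin(.245),np.cos(.245)])
plan([*(np.array([516.2,186.2])-80*ey),200],down(-.245))
E
```

```text
pos [ 522.9535 -192.3581  181.5341] delta now-axes [ 0.3006  0.03   -0.0188] twist [ 0.1504  0.0535 24.6908] delta end-axes [ 0.2856 -0.0984 -0.0185]
```

```bash
python3 -m creep '{"delta_pos":[[0.01,0.001,-0.003],[0.02,0.002,-0.003],[0.03,0.003,-0.003],[0.03,0.003,-0.003],[0.03,0.003,-0.003],[0.03,0.003,-0.003],[0.03,0.003,0],[0.03,0.003,0],[0.03,0.003,0],[0.03,0.003,0],[0.02,0.002,0],[0.01,0.001,0],[0,0,0],[0,0,0],[0,0,0],[0,0,0],[0,0,0]],"twist":[[0,0,0],[0,0,0],[0,0,0],[0,0,0],[0,0,0],[0,0,0],[0,0,0],[0,0,0],[0,0,0],[0,0,0],[0,0,0],[0,0,6],[0,0,6],[0,0,6],[0,0,6],[0,0,0.7],[0,0,0]]}' 0
python3 - <<'E'
from h import *
from scipy.optimize import least_squares
np.set_printoptions(precision=2,suppress=True)
snap('wrist','w6');W,im=cloud('w6')
Y=R.from_euler('z',-.245).as_matrix();f=np.array([516.2,186.2,80])
Q=(W-f)@Y  # console frame about face_mid
T=R.from_euler('y',-.3).as_matrix() # cols: slope axes
S=Q@T  # x up slope, y, z normal
m=(abs(S[...,0])<60)&(abs(S[...,1])<60)&(S[...,2]>-15)&(S[...,2]<70)
s=S[m]
face=s[(abs(s[:,2])<6)&(np.hypot(s[:,0],s[:,1])>30)&(abs(s[:,1])<33)]
A=np.c_[face[:,:2],np.ones(len(face))];print('face plane',np.linalg.lstsq(A,face[:,2],rcond=None)[0]*[1,1,1],len(face))
cap=s[(s[:,2]>10)&(s[:,2]<32)&(np.hypot(s[:,0],s[:,1])<28)]
print('cap',len(cap),np.percentile(cap,[1,50,99],axis=0))
c2=cv2.minEnclosingCircle(cap[:,:2].astype(np.float32));print(c2)
dk=cap[cap[:,2]>np.percentile(cap[:,2],30)];print('bbox mid',(np.percentile(cap[:,:2],2,axis=0)+np.percentile(cap[:,:2],98,axis=0))/2)
ct=np.hypot(cap[:,0],cap[:,1])<8;B=np.c_[cap[ct][:,:2],np.ones(ct.sum())];print('cap top',np.median(cap[ct][:,2]))
ck=s[s[:,2]>38];
for sg in(1,-1):
    w=ck[ck[:,1]*sg>0]
    if len(w):print('cheek',sg,len(w),np.percentile(w,[2,50,98],axis=0).ravel())
c=cv2.resize(im[:260,100:460,::-1],None,fx=2,fy=2);cv2.imwrite('pics/w6c.png',c)
plan(f,down(-.245,.3))
E
```

```text
t: 13.02
ee_pos: [495.3, 108.5, 197.0]
orientation: [-2.473, -1.935, 0.003]
ft_force: [0.6, 1.1, -0.6]
width: 0.2
grasp_force: 0.0
face plane [-0.   -0.    0.49] 5906
cap 2069 [[-18.8  -17.16  16.41]
 [  2.92   3.53  22.87]
 [ 21.58  23.53  24.9 ]]
((0.7120076417922974, 3.079805850982666), 22.096134185791016)
bbox mid [1.7  3.16]
cap top 23.77750676340816
cheek 1 1225 [-28.55  39.79  39.41   4.17  43.33  48.19  31.76  48.07  49.72]
cheek -1 881 [-29.21 -42.09  38.92   3.63 -37.62  48.39  31.33 -34.11  49.84]
pos [495.572  108.3801 197.2554] delta now-axes [0.0806 0.0016 0.1172] twist [-17.295    0.0212   0.1718] delta end-axes [ 0.0805 -0.0336  0.1124]
```

View pics/w6c.png

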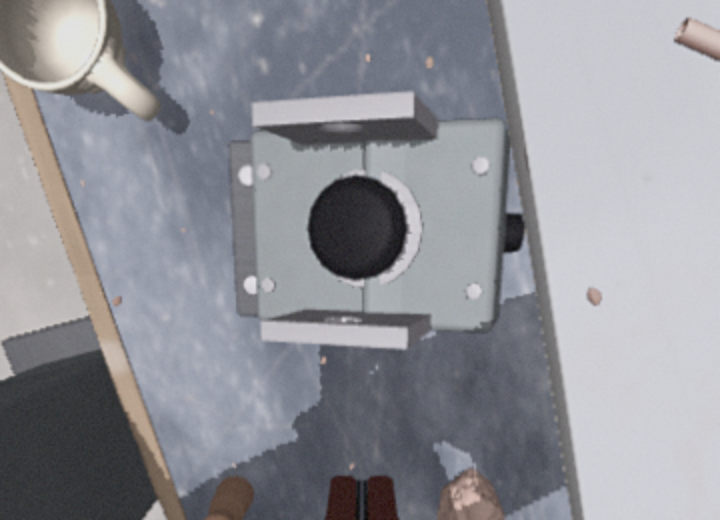

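The crop shows the uncovered cap at (357,228) between the cheeks. The depth fit puts its centre about +3 mm in y and +1 mm up the slope from my estimate, with the top ≈23.4 mm above the face.

```bash
cat >> h.py <<'E'
_Y=R.from_euler('z',-.245).as_matrix();BT=down(-.245,.3);N=-BT[:,2]
FM=np.array([516.2,186.2,80])+3.0*_Y[:,1]+1.1*BT[:,1]
def rel():
    o=get_obs();d=o['ee_pos']-FM;F=o['ft_force']
    print('along slope %.2f  y %.2f  height %.2f | F along normal %.2f, rest %s'%(d@BT[:,1],d@BT[:,0],d@N,F@N,F-F@N*N),'t',o['t'])
E
python3 - <<'E'
from h import *
plan(FM+80*N,BT)
E
```

```text
pos [495.572  108.3801 197.2554] delta now-axes [ 0.0836 -0.0211  0.0405] twist [-17.295    0.0212   0.1718] delta end-axes [ 0.0835 -0.0325  0.0324]
```

```bash
python3 -m creep '{"delta_pos":[[0,0,0],[0,0,0],[0,0,0],[0.01,-0.004,0.004],[0.02,-0.008,0.008],[0.02,-0.008,0.008],[0.02,-0.008,0.008],[0.0135,-0.0045,0.0044],[0,0,0],[0,0,0]],"twist":[[-5.8,0,0],[-5.8,0,0],[-5.7,0,0.1],[0,0,0],[0,0,0],[0,0,0],[0,0,0],[0,0,0],[0,0,0],[0,0,0]]}'
python3 - <<'E'
from h import *
rel();plan(FM+30*N,BT)
E
```

```text
t: 13.9
ee_pos: [495.5, 194.7, 157.0]
orientation: [2.278, 1.781, 0.268]
ft_force: [-0.1, -0.2, -0.2]
width: 0.1
grasp_force: 0.0
along slope 0.51  y 0.19  height 80.08 | F along normal -0.20, rest [-0.1096693  -0.16878397 -0.0202475 ] t 13.9
pos [495.5113 194.6568 156.9786] delta now-axes [-0.0001 -0.0006  0.0501] twist [0.0413 0.0459 0.0842] delta end-axes [-0.0002 -0.0005  0.0501]
```

Aligned. I descend to 2–3 mm above the cap, then feel for it.

```bash
python3 -m creep '{"delta_pos":[[0,-0.0005,0.006],[0,0,0.01],[0,0,0.012],[0,0,0.012],[0,0,0.008],[0,0,0.004],[0,0,0.002],[0,0,0]],"twist":[[0,0,0],[0,0,0],[0,0,0],[0,0,0],[0,0,0],[0,0,0],[0,0,0],[0,0,0]]}'
python3 -c "
from h import *
rel()"
python3 -m creep '{"delta_pos":[[0,0,0.001],[0,0,0.001],[0,0,0.001],[0,0,0]],"twist":[[0,0,0],[0,0,0],[0,0,0],[0,0,0]]}'
python3 -c "
from h import *
rel()"
```

```text
t: 14.57
ee_pos: [511.1, 190.4, 105.2]
orientation: [2.281, 1.777, 0.269]
ft_force: [0.6, -0.3, 0.1]
width: 0.4
grasp_force: 0.0
along slope 0.64  y -0.19  height 25.85 | F along normal -0.04, rest [ 0.54549708 -0.31617271  0.18742584] t 14.5667
t: 14.9
ee_pos: [512.2, 190.7, 103.3]
orientation: [2.28, 1.777, 0.272]
ft_force: [0.1, -0.3, -0.1]
width: 0.7
grasp_force: 0.3
along slope 1.09  y 0.37  height 23.76 | F along normal -0.15, rest [ 0.01187578 -0.25006359  0.02232654] t 14.9
```

```bash
python3 -m creep '{"delta_pos":[[0,0,0.001],[0,0,0.001],[0,0,0]],"twist":[[0,0,0],[0,0,0],[0,0,0]]}'
python3 -c "
from h import *
rel()"
python3 -m creep '{"delta_pos":[[0,0,0.001],[0,0,0.001],[0,0,0.001],[0,0,0]],"twist":[[0,0,0],[0,0,0],[0,0,0],[0,0,0]]}'
python3 -c "
from h import *
rel()"
```

```text
t: 15.15
ee_pos: [512.8, 190.5, 101.3]
orientation: [2.281, 1.777, 0.272]
ft_force: [-0.1, -0.4, 2.5]
width: 0.2
grasp_force: 1.5
along slope 1.10  y 0.35  height 21.65 | F along normal 2.42, rest [ 0.63123715 -0.5313222   0.22929929] t 15.15
t: 15.48
ee_pos: [513.8, 190.2, 98.3]
orientation: [2.281, 1.777, 0.272]
ft_force: [0.1, 1.3, 4.4]
width: 0.5
grasp_force: 2.2
along slope 1.11  y 0.32  height 18.47 | F along normal 4.23, rest [1.30903381 0.97320851 0.31981801] t 15.4833
```

```bash
python3 -m creep '{"delta_pos":[[0,0,0.001],[0,0,0.001],[0,0,0.001],[0,0,0.001],[0,0,0.001],[0,0,0]],"twist":[[0,0,0],[0,0,0],[0,0,0],[0,0,0],[0,0,0],[0,0,0]]}'
python3 -c "
from h import *
rel()"
python3 -m creep '{"delta_pos":[[0,0,0.0005],[0,0,0.0005],[0,0,0.0005],[0,0,0]],"twist":[[0,0,0],[0,0,0],[0,0,0],[0,0,0]]}'
python3 -c "
from h import *
rel()"
```

```text
t: 15.98
ee_pos: [515.2, 189.9, 93.6]
orientation: [2.281, 1.777, 0.272]
ft_force: [-2.5, 1.3, 6.7]
width: 0.5
grasp_force: 3.4
along slope 1.14  y 0.34  height 13.58 | F along normal 7.24, rest [-0.37677609  0.81610128 -0.17430327] t 15.9833
t: 16.32
ee_pos: [515.4, 189.9, 93.3]
orientation: [2.28, 1.777, 0.272]
ft_force: [-9.0, 0.7, 21.4]
width: 0.7
grasp_force: 11.3
along slope 1.23  y 0.37  height 13.17 | F along normal 23.07, rest [-2.38179357 -0.9972256  -0.63994972] t 16.3167
```

Force climbed steeply at the stop, so the button is fully down. I ease slightly, hold, then retreat along the normal.

```bash
python3 -m creep '{"delta_pos":[[0,0,-0.0004],[0,0,0],[0,0,0],[0,0,0],[0,0,0],[0,0,0],[0,0,0],[0,0,0],[0,0,0],[0,0,0],[0,0,0],[0,0,0]],"twist":[[0,0,0],[0,0,0],[0,0,0],[0,0,0],[0,0,0],[0,0,0],[0,0,0],[0,0,0],[0,0,0],[0,0,0],[0,0,0],[0,0,0]]}'
python3 -c "
from h import *
rel()"
python3 -m creep '{"delta_pos":[[0,0,-0.002],[0,0,-0.003],[0,0,-0.003],[0,0,-0.004],[0,0,-0.006],[0,0,-0.01],[0,0,-0.015],[0,0,-0.02],[0,0,-0.02],[0,0,-0.015],[-0.015,0,-0.01],[-0.03,0,0],[-0.03,0,0],[-0.015,0,0],[0,0,0],[0,0,0]],"twist":[[0,0,0],[0,0,0],[0,0,0],[0,0,0],[0,0,0],[0,0,0],[0,0,0],[0,0,0],[0,0,0],[0,0,0],[0,0,0],[0,0,0],[0,0,0],[0,0,0],[0,0,0],[0,0,0]]}'
python3 - <<'E'
from h import *
snap('wrist','w7');snap('top','t1');W,im=cloud('w7')
S=(W-FM)@np.stack([BT[:,1],_Y[:,1],N],1)
print('cap top',np.nanmedian(S[...,2][(np.hypot(S[...,0],S[...,1])<8)&(abs(S[...,2])<40)]))
c=cv2.resize(im[:,:,::-1][:300],None,fx=1,fy=1)
t=cv2.resize(cv2.imread('pics/t1.png')[165:275,125:325],None,fx=2.8,fy=2.8);cv2.imwrite('pics/fin.png',np.vstack([cv2.resize(c,(560,300))[:290],t]) if t.shape[1]==560 else t)
E
```

```text
t: 17.32
ee_pos: [515.4, 189.9, 93.4]
orientation: [2.28, 1.777, 0.272]
ft_force: [-6.2, 1.1, 16.0]
width: 0.1
grasp_force: 8.8
along slope 1.21  y 0.37  height 13.29 | F along normal 17.12, rest [-1.26237601 -0.0996636  -0.37135942] t 17.3167
t: 18.65
ee_pos: [462.0, 109.8, 196.0]
orientation: [2.282, 1.775, 0.271]
ft_force: [0.5, 0.1, -0.1]
width: 0.4
grasp_force: 0.0Traceback (most recent call last):
  File "<stdin>", line 3, in <module>
NameError: name '_Y' is not defined
```

```bash
python3 - <<'E'
from h import *
W,im=cloud('w7')
S=(W-FM)@np.stack([BT[:,1],BT[:,0],N],1)
print('cap top',np.nanmedian(S[...,2][(np.hypot(S[...,0],S[...,1])<8)&(abs(S[...,2])<40)]))
t=cv2.resize(cv2.imread('pics/t1.png')[165:275,125:325],(560,308));cv2.imwrite('pics/fin.png',np.vstack([im[:290,:,::-1],t]))
E
```

```text
cap top 23.723352975891792
```

View pics/fin.png

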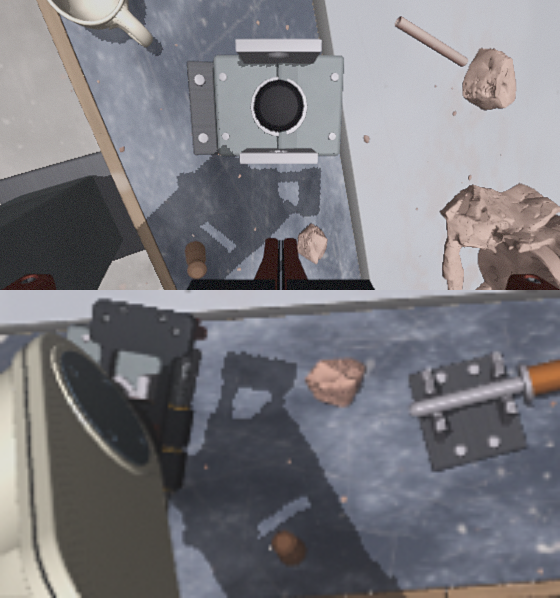

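The cap is back up (23.7 mm, the same as before), the pin lies in the rest (lower panel, (470,390)), and the lump and stamp have not moved.

```bash
python3 -c "
from workcell import close_job
print(close_job())"
```

```text
the job is handed in; nothing more can be done
None
```

I drew the lock pin out and laid it in both notches of the rest, then pressed the start button fully down (at most about 23 N), held it about 1 s and saw it come right back up. The clay lump and stamp look undisturbed; I never went near the test tile but didn't check it afterwards. I handed the job in at about 19 s; it returned no verdict.

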